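# Pack, pin shut and day-set the sweet chest

## Task

Pack the delivery chest: stand every small sweet jar from the counter upright on the chest's floor, and only then shut the lid, swing the hasp down over its staple and drop the retaining pin through the staple's eye until its collar rests on it. Also turn the day dial beside the chest to its fifth click (day 5), and leave the big jar, the bell and the scoop where they are.

Things in the scene. Friction and masses are not known exactly. Their poses are not given: they have to be found in the camera images.
- chest: Fixed wooden chest on a base board. Origin: on the counter under the middle of the box; its front, with the staple, looks to -x; y left seen from the front, z up. Box outside 150 (x) by 226 (y) mm, walls 8, inside 134 by 210; rim 83 mm above the counter. The board is 12 mm thick, x -78 to 78, y -267 to 118 mm; its right wing (-y) carries the day dial.
- chest_floor (a point): Middle of the chest's inner floor, 16 mm above the counter. Axes as the chest's.
- lid (a joint): Lid angle in rad: 0 shut, 1.75 fully open (leaning 10 degrees back past upright; starts there). Hinged along the back rim: line at chest x = 75 mm, height 83 mm. 152 mm long, 226 wide, 12 thick, 0.35 kg, damped: pushed past upright towards the front, it falls shut softly in 1 to 2 s. No catch.
- lid_edge (a point): Middle of the lid's free edge on its outer side (on top when shut, at the rear when open).
- hasp (a joint): Hasp angle in rad: 0 hanging flat against the chest's front (over the staple, lid shut), 1.57 sticking out to the front, 2.6 its stop, up and out. Stays where left (friction 0.03 N m). Steel plate 44 wide, 60 long, 3 mm thick, hinged at the middle of the lid's front edge: lid shut, the hinge line is at chest x = -80 mm, height 92 mm.
- hasp_end (a point): Middle of the hasp's free end, 60 mm from its hinge. The plate is solid for 31 mm from the hinge, then has a slot 28 wide, 18 mm long that the staple passes through freely, then a bar.
- staple_eye (a point): Centre of the staple's eye, at the top of its bars (chest x -99, y 0, height 60.5 mm); axes as the chest's. The eye is a square upright hole 14 by 14 mm in a flat loop 5 mm thick, bars 4 mm wide; its outer end is 35 mm in front of the chest's face. The hanging hasp's front face is 17 mm behind the eye's centre.
- dial (a joint): Day dial, rad, clockwise from above. 0: zero stop, white pointer towards chest -x; a click every 30 degrees (0.524), ten in all: day 5 is 2.618. Let go, it settles in the nearest click (detent 0.07 N m). Starts at 0 to 3 clicks. Black bar grip 42 long, 14 wide, 32 mm high, along the chest's x at 0 and turning with the dial; under it a disc 44 mm across, 8 mm high.
- dial_grip (a point): On the dial's axis at gripping height, 46 mm above the counter, 10 mm below the bar's top; chest x 15, y -205 mm. The disc under the bar is 26 mm above the counter at its top. The fixed steel plate below, 92 mm across, has a black mark at every click, longer at 0, 5 and 10.
- pin: Retaining pin, 60 g, standing in its rest. Origin: centre of the lower tip; z up along it. Shaft 8 mm thick, 34 mm long with a tapered tip; then a steel collar 26 mm across and 4 mm thick; then a round brass grip 16 mm thick and 38 mm high (76 mm overall).
- pin_collar (a point): On the pin's axis at the collar's underside, 34 mm above its tip.
- pin_rest: Fixed dark wooden block 50 by 50 by 45 mm with a 12 mm upright hole that holds the pin, collar on its top. Origin: middle of the underside.
- jar0: Small clear sweet jar with a black lid, 48 mm across, 52 mm high (lid the top 14), about 0.12 kg. Origin: middle of the underside; z up. Between two and four of these four jars are present. All alike.
- jar1: Small clear sweet jar with a black lid, 48 mm across, 52 mm high (lid the top 14), about 0.12 kg. Origin: middle of the underside; z up. Between two and four of these four jars are present. All alike.
- jar2: Small clear sweet jar with a black lid, 48 mm across, 52 mm high (lid the top 14), about 0.12 kg. Origin: middle of the underside; z up. Between two and four of these four jars are present. All alike.
- jar3: Small clear sweet jar with a black lid, 48 mm across, 52 mm high (lid the top 14), about 0.12 kg. Origin: middle of the underside; z up. Between two and four of these four jars are present. All alike.
- big_jar: Bystander: big sweet jar 100 mm across, 172 mm high. Origin: middle of the underside. Leave it alone.
- bell: Bystander: brass counter bell 72 mm across, 45 mm high. Origin: middle of the underside. Leave it alone.
- scoop: Bystander: wooden scoop, 200 mm long. Origin: middle, underside. Leave it alone.

How it is judged:
On the way, in this order (a step that is already met when the one before it is completed fails the run):
1. every jar stands on the chest's floor, lid still open (x of jar0 in the frame of chest between -0.07 and 0.07 m and y of jar0 in the frame of chest between -0.108 and 0.108 m and z of jar0 in the frame of chest between 0.006 and 0.026 m and angle between each of jar0, jar1, jar2, jar3's own z axis and vertical below 0.2 rad and linear speed of each of jar0, jar1, jar2, jar3 below 0.05 m/s and x of jar1 in the frame of chest between -0.07 and 0.07 m and y of jar1 in the frame of chest between -0.108 and 0.108 m and z of jar1 in the frame of chest between 0.006 and 0.026 m and x of jar2 in the frame of chest between -0.07 and 0.07 m and y of jar2 in the frame of chest between -0.108 and 0.108 m and z of jar2 in the frame of chest between 0.006 and 0.026 m and x of jar3 in the frame of chest between -0.07 and 0.07 m and y of jar3 in the frame of chest between -0.108 and 0.108 m and z of jar3 in the frame of chest between 0.006 and 0.026 m and value of joint lid above 0.8 rad), for 0.2 s.
2. the lid is shut (value of joint lid below 0.06 rad), for 0.2 s.
3. the hasp hangs over the staple (value of joint lid below 0.06 rad and value of joint hasp below 0.15 rad), for 0.2 s.
4. the pin stands in the staple's eye, collar on the eye (all of step 3 and horizontal distance between pin_collar and staple_eye below 0.008 m and z of pin_collar in the frame of staple_eye between -0.006 and 0.006 m and angle between pin's own z axis and vertical below 0.25 rad), for 0.2 s.
At the end, for the whole second after the job is handed in: Every present jar upright (0.2 rad) on the chest floor; lid under 0.06 rad; hasp under 0.15 rad; pin upright (0.25 rad) in the eye, within 8 mm of its centre, collar within 6 mm of the eye's top; dial 2.618 rad within 0.15; jars and pin at rest (all of step 4 and x of jar0 in the frame of chest between -0.07 and 0.07 m and y of jar0 in the frame of chest between -0.108 and 0.108 m and z of jar0 in the frame of chest between 0.006 and 0.026 m and angle between each of jar0, jar1, jar2, jar3's own z axis and vertical below 0.2 rad and linear speed of each of jar0, jar1, jar2, jar3, pin below 0.05 m/s and x of jar1 in the frame of chest between -0.07 and 0.07 m and y of jar1 in the frame of chest between -0.108 and 0.108 m and z of jar1 in the frame of chest between 0.006 and 0.026 m and x of jar2 in the frame of chest between -0.07 and 0.07 m and y of jar2 in the frame of chest between -0.108 and 0.108 m and z of jar2 in the frame of chest between 0.006 and 0.026 m and x of jar3 in the frame of chest between -0.07 and 0.07 m and y of jar3 in the frame of chest between -0.108 and 0.108 m and z of jar3 in the frame of chest between 0.006 and 0.026 m and value of joint dial between 2.468 and 2.768 rad); the robot touches nothing.
It fails at once if a bystander (big jar, bell, scoop) is moved by more than 3 cm (distance of any of big_jar, bell, scoop from where it was at the start of the episode above 0.03 m).
Of jar0, jar1, jar2, jar3 only 2 to 4 are there at a start; the rules pass over those that are not, and their reading is None.
At some moment in a run one of jar0, jar1, jar2, jar3 may be knocked a few centimetres aside while the robot is not near it.
It also fails if it takes over 210 s, if anything falls off the work surface, if the arm or the gripper's body presses on something with over 40 N, if the wrist force passes 120 N, or if a joint passes its speed limit or range.

## Robot

A 7-joint arm with a two-finger parallel gripper is mounted at the origin on the work surface. World frame = base frame: x ahead of the robot, y to its left, z up, the work surface at z = 0. Lengths are in m, angles in rad, forces in N, time in s.
With the tool pointing down it reaches from about 0.35 to 0.9 m from the base axis. Payload 8.1 kg.
Tool frame: the origin (TCP) lies at the very end of the fingers, on their centre line; the grasp point (between the pads) lies 19 mm behind it; z points along the fingers, y is the line along which they close (so a half turn about z gives the same grasp; the last joint's range is limited). The gripper opens to 92 mm and grips with 3 to 60 N. Pads are 19 mm wide; open, the fingers measure 130 mm over their backs; the gripper's body (75 mm by 190 mm) begins 47 mm behind the grasp point.
Start: joints at [1.071, 0.434, 0.025, 1.573, -0.012, 1.134, -0.075], TCP at [0.242, -0.576, 0.227] pointing down, gripper open.
Joint ranges: [-2.62, 2.62], [-0.44, 2.09], [-1.27, 1.32], [0.08, 2.57], [-1.32, 4.46], [0.12, 2], [-2.74, 2.74]. Speed limits (rad/s): [2.22, 2.22, 3.01, 3.01, 3.14, 3.14, 3.14].

## Interface

Orientations are given as a rotation vector (axis times angle).
In Python, from cell import readout, cams, job gives the robot as it stands.
- The arm moves only by the tool drive_tool, never from a script. Its argument "commands" is a list of rows, each a list of 3 entries, a list of its own where there are three numbers: the turn, a rotation vector about the tool's x, y, z in rad, then the shift along the tool's x, y, z in cm, then the gripper's target within -1 to 1 (fully open at 1, half-way at 0, shut at -1). A call has 1 to 20 rows; each row is the pose to reach, as a shift and turn from the pose commanded when the call began, along the tool's axes at that moment; what a row does not reach only later rows make up. A row lasts 1/12 s, in which the tool goes at most 41.7 mm and 7.16 degrees, less where a joint would pass 70% of its speed; a pose out of reach is approached as far as the arm can. A call with a gripper value outside its range is refused whole. The fingers move at their own pace and stop on an object; "newtons" is the grip in N (left out, the last holds). Time passes only in rows, so rows that repeat a pose let the fingers close. It gives the time, the measured TCP pose, the force, the opening and the grip force at its end, in the units of the state.
- readout.observe(): the state, without advancing time (a new reading comes with each control period).
- cams.get_image(name): name is "scene" or "top" or "wrist"; returns the picture (384x512x3 uint8, blue, green, red); there is no depth.
- cams.camera_info(name): a dict with "camera_matrix" (3x3 intrinsics, pixels), "k1" (the pictures are not rectified: a ray, as slopes to the right and down, at radius r is drawn at 1 + k1 r^2 times it, then the intrinsics apply), "R" (3x3) and "t" (3): a world point X has camera coordinates R X + t. Camera axes: x right, y down, z forward; pixel columns grow to the right and rows downward; lengths in m; the calibration is good to about 2 mm. A picture is of the moment at which its call begins: read the wrist's pose just before it. camera_info takes no time and is no camera call; for the wrist camera it gives the pose at the moment of the call.
- job.sign_off(): hands the job in; it is judged then, once.
The state is a dict: "clock": time; "joints": joint angles; "dq": joint speeds; "joint_efforts": joint torques, N m; "position": TCP position; "ee_rot": TCP orientation; "force": force on the tool from outside, world axes, zero at the start; "ft_torque": the same for the moment, N m; "width": opening from 0.0 (shut) to 1.0 (fully open); "gripper_force": force on a finger pad.
Only numpy, scipy, OpenCV 4.12 (cv2) and the standard library are available. Lean on these libraries where they do the work, as an engineer would, in place of code of your own. Each camera call takes 0.05 s, during which the arm holds its last target. There are 200 camera calls.

## Working session

There is one attempt and no reset: what is moved stays moved. The work goes in short steps, Python scripts to look and compute and a tool call to move; the robot and the scene stay as the last step left them, time stands still between calls to the robot, and variables do not carry over. Pictures are saved under pics/ and viewed, at most 14 in all, crops included, and the job is handed in when it is done.

Besides the shell and the picture viewer there is one more tool, called after "Request:" by a JSON object that holds its "op" and its "data", one argument or row to a line. drive_tool: Moves the arm, as the interface text tells. Its arguments: {"type":"object","properties":{"commands":{"type":"array"},"newtons":{"type":"number"}},"required":["commands"]}

```bash
ls; mkdir -p pics
cat > h.py <<'E'
import numpy as np, cv2
from cell import readout, cams, job
from scipy.spatial.transform import Rotation as Rn
def info(n):
    c=cams.camera_info(n); return [np.array(c[k],float) for k in("camera_matrix","R","t")]+[float(c["k1"])]
def ray(n,uv,ci=None):
    K,R,t,k1=ci or info(n)
    s=np.array([(uv[0]-K[0,2])/K[0,0],(uv[1]-K[1,2])/K[1,1]])
    p=s.copy()
    for _ in range(30): p=s/(1+k1*(p@p))
    return -R.T@t, R.T@np.array([p[0],p[1],1])
def atz(n,uv,z,ci=None):
    o,d=ray(n,uv,ci); return o+d*(z-o[2])/d[2]
def proj(n,X,ci=None):
    K,R,t,k1=ci or info(n)
    c=np.atleast_2d(X)@R.T+t; p=c[:,:2]/c[:,2:]; p=p*(1+k1*(p**2).sum(1))[:,None]
    return p*[K[0,0],K[1,1]]+[K[0,2],K[1,2]]
def move(target,Rt=None,s=None):
    """tool-axis shift (cm) and rotvec from the present pose"""
    s=s or readout.observe(); R=Rn.from_rotvec(s["ee_rot"])
    sh=R.inv().apply(np.array(target)-s["position"])*100
    rv=(R.inv()*Rt).as_rotvec() if Rt is not None else np.zeros(3)
    return sh.round(2),rv.round(4)
E
python3 - <<'E'
from h import *
s=readout.observe(); print({k:np.round(v,3) for k,v in s.items()})
for n in("scene","top","wrist"):
    im=cams.get_image(n); cv2.imwrite(f"pics/{n}0.png",im); c=info(n); print(n,np.round(c[0],1).tolist(),c[3],(-c[1].T@c[2]).round(3),c[1].round(2).tolist())
E
```

```text
pics
{'clock': np.float64(0.0), 'joints': array([ 1.071,  0.435,  0.025,  1.574, -0.012,  1.134, -0.075]), 'dq': array([-0.   , -0.   ,  0.002, -0.   , -0.001, -0.   ,  0.001]), 'joint_efforts': array([-1.0000e-03, -6.6786e+01,  9.8400e-01, -3.1446e+01, -6.1000e-02,
        4.3000e-02,  0.0000e+00]), 'position': array([ 0.241, -0.576,  0.226]), 'ee_rot': array([-3.079e+00, -6.190e-01,  1.000e-03]), 'force': array([0.063, 0.638, 1.031]), 'ft_torque': array([ 0.037, -0.017, -0.05 ]), 'gripper_force': np.float64(0.0), 'width': np.float64(1.001)}
scene [[489.1, 0.0, 246.9], [0.0, 489.1, 187.3], [0.0, 0.0, 1.0]] -0.08393685092960665 [1.164 0.912 1.043] [[-0.85, 0.53, -0.01], [0.36, 0.55, -0.75], [-0.4, -0.64, -0.66]]
top [[419.0, 0.0, 252.0], [0.0, 419.0, 189.6], [0.0, 0.0, 1.0]] -0.09337672744174745 [ 0.485 -0.004  1.291] [[0.03, -1.0, 0.01], [-0.99, -0.03, -0.11], [0.11, -0.0, -0.99]]
wrist [[294.0, 0.0, 253.3], [0.0, 294.0, 189.3], [0.0, 0.0, 1.0]] 0.020047393442108683 [ 0.308 -0.549  0.385] [[0.39, -0.92, -0.0], [-0.89, -0.37, 0.27], [-0.25, -0.1, -0.96]]
```

```bash
python3 -c "
import cv2
im=cv2.imread('pics/top0.png'); cv2.imwrite('pics/top0b.png',cv2.resize(im,(800,600),interpolation=cv2.INTER_CUBIC))
im=cv2.imread('pics/scene0.png'); cv2.imwrite('pics/scene0b.png',cv2.resize(im,(800,600),interpolation=cv2.INTER_CUBIC))"
```

```text
(no output)
```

View pics/top0b.png

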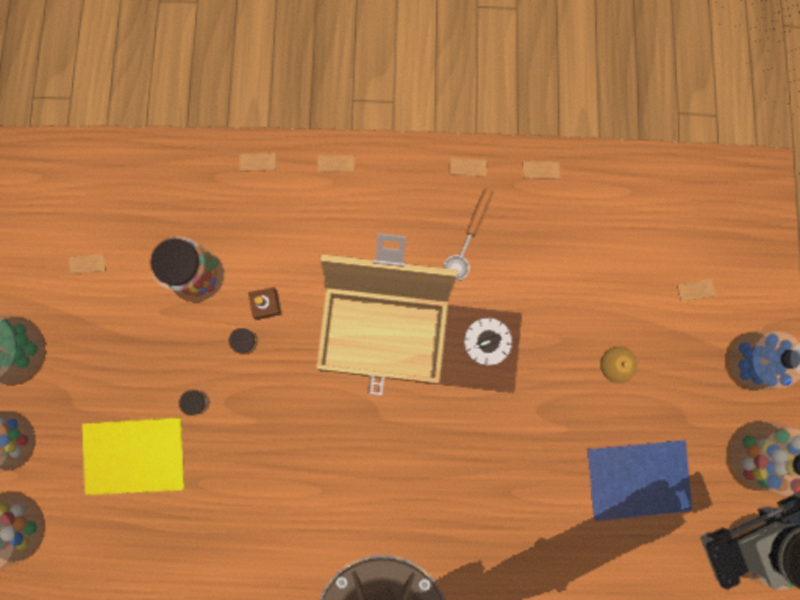

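View pics/scene0b.png

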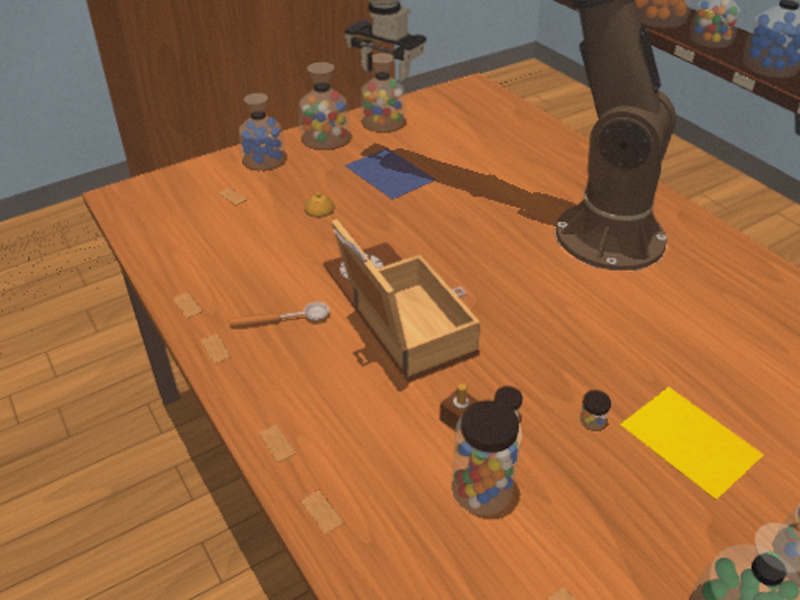

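The top view shows two jars (at 243,341 and 193,403), the pin rest at (264,303), the chest rim at (318-447, 290-382) with the lid open, and the dial at (488,341). The scene view confirms that there are two jars, with the pin standing in its rest near the big jar. I'll enlarge the middle of the top view.

```bash
python3 -c "
import cv2
im=cv2.imread('pics/top0.png')[140:275,105:345]; cv2.imwrite('pics/crop1.png',cv2.resize(im,None,fx=3.333,fy=3.333,interpolation=cv2.INTER_CUBIC))"
```

```text
(no output)
```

View pics/crop1.png

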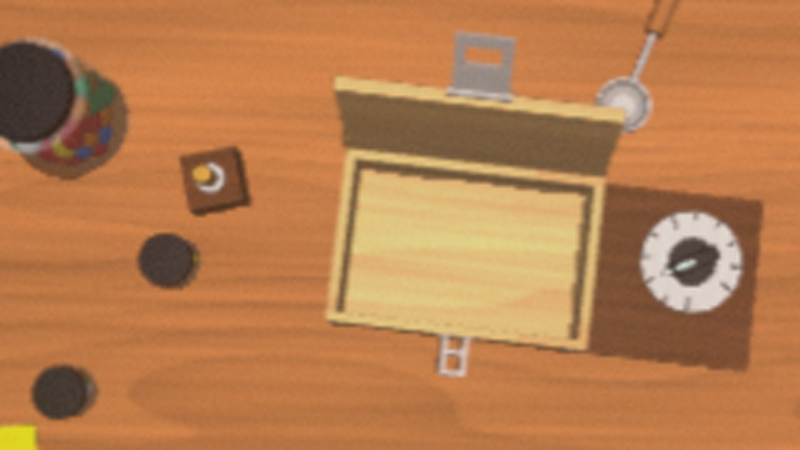

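The crop shows the jar lids at (167,261) and (62,392), the pin grip top at (202,175), the staple eye near (453,364), and the dial centre at (691,262) with its pointer about 64° clockwise, so day 2. Next I'll fit the chest pose.

```bash
cat > fit.py <<'E'
from h import *
from scipy.optimize import least_squares
f=lambda c:(105+c[0]/3.3333,140+c[1]/3.3333)
ci=info("top")
L=np.array([[-.075,.113,.083],[-.075,-.113,.083],[.075,-.113,.083],[.075,.113,.083],[.078,-.267,.012],[-.078,-.267,.012],[-.099,0,.0605]])
P=np.array([f(c) for c in[(328,320),(586,348),(605,183),(346,153),(762,201),(747,369),(453,364)]])
W=lambda p:np.c_[L[:,:2]@np.array([[np.cos(p[2]),np.sin(p[2])],[-np.sin(p[2]),np.cos(p[2])]])+p[:2],L[:,2]]
r=least_squares(lambda p:(proj("top",W(p),ci)-P).ravel(),[.6,0,0],loss="soft_l1")
print("chest",r.x,r.fun.reshape(-1,2).round(1).tolist())
for n,c,z in[("jarA",(167,261),.052),("jarB",(62,392),.052),("pintop",(202,175),.087),("collar",(210,177),.049),("dial",(691,262),.02)]:
    print(n,atz("top",f(c),z,ci).round(4))
E
python3 fit.py
```

```text
chest [ 0.54616703  0.01235056 -0.07985993] [[-0.7, 0.7], [0.2, 0.8], [-0.3, -1.4], [0.0, -0.8], [0.3, -0.1], [0.3, 0.3], [0.1, -0.1]]
jarA [0.5301 0.278  0.052 ]
jarB [0.4113 0.3663 0.052 ]
pintop [0.6044 0.2432 0.087 ]
collar [0.6066 0.2437 0.049 ]
dial [ 0.544  -0.1926  0.02  ]
```

```bash
cat >> h.py <<'E'
C=[0.54617,0.01235,-0.07986]
def ch(x,y,z=0):
    c,s=np.cos(C[2]),np.sin(C[2]); return np.array([C[0]+c*x-s*y,C[1]+s*x+c*y,z])
def down(psi): return Rn.from_matrix(np.array([[np.cos(psi),np.sin(psi),0],[np.sin(psi),-np.cos(psi),0],[0,0,-1]]).T)
def snap(n,f,crop=None,k=1.5):
    im=cams.get_image(n); cv2.imwrite("pics/raw_"+f,im)
    if crop: im=im[crop[1]:crop[3],crop[0]:crop[2]]
    cv2.imwrite("pics/"+f,cv2.resize(im,None,fx=k,fy=k,interpolation=cv2.INTER_CUBIC))
E
python3 - <<'E'
from h import *
p=ch(.015,-.205,.25); print(p,*move(p,down(C[2]-np.pi/3+np.pi)))
print((Rn.from_rotvec(readout.observe()["ee_rot"]).as_matrix()).round(3))
E
```

```text
[ 0.54476829 -0.19319327  0.25      ] [ 42.78 -23.6   -2.36] [-1.0000e-03 -9.0000e-04 -1.6178e+00]
[[ 0.922  0.386 -0.001]
 [ 0.386 -0.922  0.001]
 [-0.    -0.001 -1.   ]]
```

Request:
{"op": "drive_tool", "data": {
  "commands": [
    [[0,0,-1.618],[42.8,-23.6,-2.4],0],
    [[0,0,-1.618],[42.8,-23.6,-2.4],0],
    [[0,0,-1.618],[42.8,-23.6,-2.4],0],
    [[0,0,-1.618],[42.8,-23.6,-2.4],0],
    [[0,0,-1.618],[42.8,-23.6,-2.4],0],
    [[0,0,-1.618],[42.8,-23.6,-2.4],0],
    [[0,0,-1.618],[42.8,-23.6,-2.4],0],
    [[0,0,-1.618],[42.8,-23.6,-2.4],0],
    [[0,0,-1.618],[42.8,-23.6,-2.4],0],
    [[0,0,-1.618],[42.8,-23.6,-2.4],0],
    [[0,0,-1.618],[42.8,-23.6,-2.4],0],
    [[0,0,-1.618],[42.8,-23.6,-2.4],0],
    [[0,0,-1.618],[42.8,-23.6,-2.4],0],
    [[0,0,-1.618],[42.8,-23.6,-2.4],0],
    [[0,0,-1.618],[42.8,-23.6,-2.4],0],
    [[0,0,-1.618],[42.8,-23.6,-2.4],0],
    [[0,0,-1.618],[42.8,-23.6,-2.4],0]
  ],
  "newtons": 25
}}

```text
clock: 1.57
position: [0.5443, -0.195, 0.2506]
ee_rot: [-1.685, -2.651, 0.001]
force: [-0.4, -0.1, 0.0]
width: 0.499
gripper_force: 0.0
```

Run:
```python
from h import *
s=readout.observe(); print(s["position"],s["joints"].round(2) if hasattr(s["joints"],"round") else s["joints"])
snap("wrist","w1.png",k=1.55)
ci=info("wrist"); np.savez("pics/w1.npz",K=ci[0],R=ci[1],t=ci[2],k1=ci[3])
for X in [ch(.015,-.205,.026),ch(.015,-.205,.056),ch(-.099,0,.0605),ch(-.075,-.113,.083)]: print(proj("wrist",X,ci)*1.55)
print(move(ch(.015,-.205,.031),down(C[2]-np.pi/3+np.pi)))
```

```text
[ 0.54428163 -0.19495567  0.25058637] [ 0.59  0.39 -0.47  1.63  0.19  1.18  0.52]
[[394.43888395 252.01015325]]
[[394.58528197 259.04417656]]
[[ 399.66439612 -106.30387448]]
[[345.42492222  79.96155115]]
(array([ 0.13,  0.11, 21.97]), array([-0.0006,  0.0004, -0.0043]))
```

View pics/w1.png

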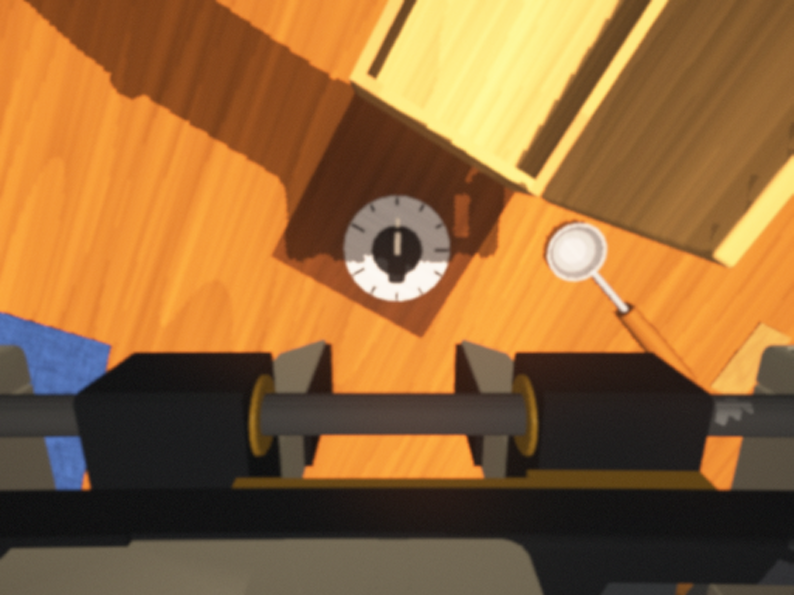

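The wrist view shows the dial at (397,248) with its bar and white pointer vertical in the picture, so it is aligned with the tool and reads day 2. The long marks for day 0 (357,228) and day 5 (437,249) agree. I'll go down and grip.

Request:
{"op": "drive_tool", "data": {
  "commands": [
    [[0,0,0],[0.2,0.2,18],0],
    [[0,0,0],[0.2,0.2,18],0],
    [[0,0,0],[0.2,0.2,18],0],
    [[0,0,0],[0.2,0.2,18],0],
    [[0,0,0],[0.2,0.2,18],0],
    [[0,0,0],[0.2,0.2,22],0],
    [[0,0,0],[0.2,0.2,22],0],
    [[0,0,0],[0.2,0.2,22],0],
    [[0,0,0],[0.2,0.2,22],0],
    [[0,0,0],[0.2,0.2,22],-1],
    [[0,0,0],[0.2,0.2,22],-1],
    [[0,0,0],[0.2,0.2,22],-1],
    [[0,0,0],[0.2,0.2,22],-1],
    [[0,0,0],[0.2,0.2,22],-1],
    [[0,0,0],[0.2,0.2,22],-1],
    [[0,0,0],[0.2,0.2,22],-1]
  ],
  "newtons": 25
}}

```text
clock: 2.95
position: [0.5457, -0.1911, 0.0312]
ee_rot: [-1.678, -2.656, 0.001]
force: [-2.3, -0.3, 5.1]
width: 0.151
gripper_force: 25.0
```

Request:
{"op": "drive_tool", "data": {
  "commands": [
    [[0,0,0.12],[0,0,0],-1],
    [[0,0,0.24],[0,0,0],-1],
    [[0,0,0.36],[0,0,0],-1],
    [[0,0,0.48],[0,0,0],-1],
    [[0,0,0.6],[0,0,0],-1],
    [[0,0,0.72],[0,0,0],-1],
    [[0,0,0.84],[0,0,0],-1],
    [[0,0,0.96],[0,0,0],-1],
    [[0,0,1.08],[0,0,0],-1],
    [[0,0,1.2],[0,0,0],-1],
    [[0,0,1.32],[0,0,0],-1],
    [[0,0,1.44],[0,0,0],-1],
    [[0,0,1.571],[0,0,0],-1],
    [[0,0,1.571],[0,0,0],-1],
    [[0,0,1.571],[0,0,0],-1]
  ]
}}

```text
clock: 4.2
position: [0.5462, -0.1913, 0.0312]
ee_rot: [3.062, 0.696, 0.0]
force: [-2.1, -2.4, 4.8]
width: 0.154
gripper_force: 25.0
```

Request:
{"op": "drive_tool", "data": {
  "commands": [
    [[0,0,0],[0,0,0],0],
    [[0,0,0],[0,0,0],0],
    [[0,0,0],[0,0,0],0],
    [[0,0,0],[0,0,0],0],
    [[0,0,0],[0,0,-20],0],
    [[0,0,0],[0,0,-20],0],
    [[0,0,0],[0,0,-20],0],
    [[0,0,0],[0,0,-20],0],
    [[0,0,0],[0,0,-20],0],
    [[0,0,0],[0,0,-20],0],
    [[0,0,0],[0,0,-20],0]
  ]
}}

```text
clock: 5.12
position: [0.5472, -0.191, 0.233]
ee_rot: [3.062, 0.692, 0.006]
force: [-0.7, 0.1, -0.5]
width: 0.498
gripper_force: 0.0
```

Run:
```python
from h import *
s=readout.observe(); print(s["position"],s["clock"])
snap("wrist","w2.png",k=1.55)
snap("top","t2.png",crop=(20,130,345,290),k=2.46)
ci=info("wrist")
for X in [ch(.015,-.205,.018),ch(-.075,-.113,.083)]: print(proj("wrist",X,ci)*1.55)
```

```text
[ 0.54717547 -0.19096055  0.23295556] 5.1167
[[395.10486238 258.2605962 ]]
[[218.81871421 320.63130495]]
```

View pics/w2.png

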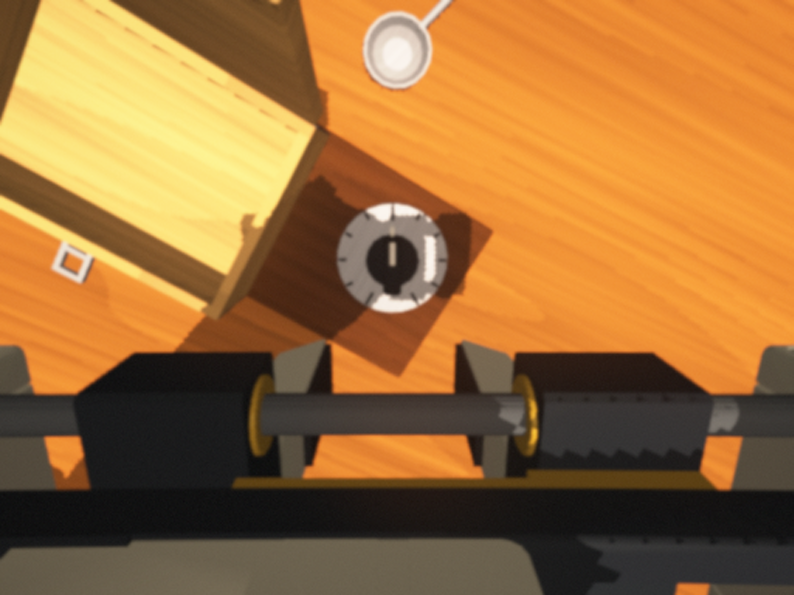

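The dial stayed aligned with the tool after the 90° turn, with its centre at (392,258), so it is on day 5. Now the jars: I'll locate them again by image code and work out the first pick.

```bash
cat >> h.py <<'E'
def jars(im=None):
    im=cams.get_image("top") if im is None else im
    ci=info("top"); m=(im.max(2)<75).astype(np.uint8)
    n,l,st,ce=cv2.connectedComponentsWithStats(m)
    return [(atz("top",ce[i],.052,ci).round(4)[:2].tolist(),int(st[i,4])) for i in range(1,n) if 90<st[i,4]<420]
E
python3 - <<'E'
from h import *
print(jars(cv2.imread("pics/raw_t2.png")))
print(jars(cv2.imread("pics/top0.png")))
R=down(np.pi+C[2])
print(move([.48,.0,.30],R),move([.530,.279,.16],R))
print(info("wrist")[1].round(3))
E
```

```text
[([0.1283, -0.7885], 95), ([0.0716, -0.2679], 99)]
[([0.412, 0.3685], 170), ([0.0772, -0.0016], 324)]
(array([  2.27, -20.01,  -7.  ]), array([-1.7000e-03, -9.0000e-04, -2.6173e+00])) (array([ 18.8 , -43.04,   7.01]), array([-1.7000e-03, -9.0000e-04, -2.6173e+00]))
[[ 0.43  -0.903 -0.001]
 [-0.869 -0.414  0.272]
 [-0.246 -0.116 -0.962]]
```

View pics/t2.png

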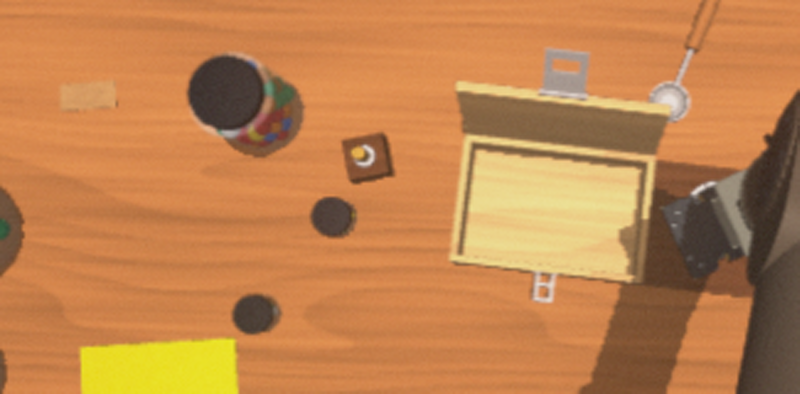

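Request:
{"op": "drive_tool", "data": {
  "commands": [
    [[0,0,-1.0],[2.3,-20.0,-7],1],
    [[0,0,-1.0],[2.3,-20.0,-7],1],
    [[0,0,-1.0],[2.3,-20.0,-7],1],
    [[0,0,-1.0],[2.3,-20.0,-7],1],
    [[0,0,-1.0],[2.3,-20.0,-7],1],
    [[0,0,-1.0],[2.3,-20.0,-7],1],
    [[0,0,-1.0],[2.3,-20.0,-7],1],
    [[0,0,-2.617],[18.8,-43.0,7],1],
    [[0,0,-2.617],[18.8,-43.0,7],1],
    [[0,0,-2.617],[18.8,-43.0,7],1],
    [[0,0,-2.617],[18.8,-43.0,7],1],
    [[0,0,-2.617],[18.8,-43.0,7],1],
    [[0,0,-2.617],[18.8,-43.0,7],1],
    [[0,0,-2.617],[18.8,-43.0,7],1],
    [[0,0,-2.617],[18.8,-43.0,7],1],
    [[0,0,-2.617],[18.8,-43.0,7],1],
    [[0,0,-2.617],[18.8,-43.0,7],1],
    [[0,0,-2.617],[18.8,-43.0,7],1],
    [[0,0,-2.617],[18.8,-43.0,7],1],
    [[0,0,-2.617],[18.8,-43.0,7],1]
  ]
}}

```text
clock: 6.88
position: [0.53, 0.2779, 0.1585]
ee_rot: [-0.299, -3.124, 0.002]
force: [-0.7, 0.4, -0.4]
width: 1.0
gripper_force: 0.0
```

The jars are unchanged at (333,217) and (256,314), which match the first measurement. I'll grasp jar A.

Request:
{"op": "drive_tool", "data": {
  "commands": [
    [[0,0,0],[0,0,10],1],
    [[0,0,0],[0,0,10],1],
    [[0,0,0],[0,0,10],1],
    [[0,0,0],[0,0,13.7],1],
    [[0,0,0],[0,0,13.7],1],
    [[0,0,0],[0,0,13.7],1],
    [[0,0,0],[0,0,13.7],-1],
    [[0,0,0],[0,0,13.7],-1],
    [[0,0,0],[0,0,13.7],-1],
    [[0,0,0],[0,0,13.7],-1],
    [[0,0,0],[0,0,13.7],-1],
    [[0,0,0],[0,0,13.7],-1],
    [[0,0,0],[0,0,13.7],-1],
    [[0,0,0],[0,0,13.7],-1],
    [[0,0,0],[0,0,13.7],-1]
  ],
  "newtons": 15
}}

```text
clock: 8.13
position: [0.5316, 0.2789, 0.0242]
ee_rot: [0.31, 3.125, 0.001]
force: [0.0, 1.9, 5.7]
width: 0.52
gripper_force: 15.0
```

Run:
```python
from h import *
s=readout.observe(); z=s["position"][2]; print(s["position"],s["width"],s["gripper_force"])
C[0]+=.001;C[1]+=.002
R=down(np.pi+C[2]); t=ch(-.01,.045,0)[:2]; print(t)
a=s["position"][:2]
for T in ([*a,.19],[*t,.19],[*t,z+.017]): print(move(T,R))
```

```text
[0.53158263 0.27888628 0.02424218] 0.5202967374335287 15.000493079423904
[0.54079175 0.06000433]
(array([-1.000e-02,  2.000e-02, -1.658e+01]), array([ 0.0009,  0.0008, -0.1178]))
(array([ -5.21, -21.26, -16.59]), array([ 0.0009,  0.0008, -0.1178]))
(array([ -5.2 , -21.28,  -1.72]), array([ 0.0009,  0.0008, -0.1178]))
```

Request:
{"op": "drive_tool", "data": {
  "commands": [
    [[0,0,0],[0,0,-15],-1],
    [[0,0,0],[0,0,-15],-1],
    [[0,0,0],[0,0,-15],-1],
    [[0,0,0],[0,0,-15],-1],
    [[0,0,-0.118],[-5.2,-21.3,-15],-1],
    [[0,0,-0.118],[-5.2,-21.3,-15],-1],
    [[0,0,-0.118],[-5.2,-21.3,-15],-1],
    [[0,0,-0.118],[-5.2,-21.3,-15],-1],
    [[0,0,-0.118],[-5.2,-21.3,-15],-1],
    [[0,0,-0.118],[-5.2,-21.3,-15],-1],
    [[0,0,-0.118],[-5.2,-21.3,-15],-1],
    [[0,0,-0.118],[-5.2,-21.3,-15],-1],
    [[0,0,-0.118],[-5.2,-21.3,-8],-1],
    [[0,0,-0.118],[-5.2,-21.3,-8],-1],
    [[0,0,-0.118],[-5.2,-21.3,-4],-1],
    [[0,0,-0.118],[-5.2,-21.3,-2.5],-1],
    [[0,0,-0.118],[-5.2,-21.3,-1.8],-1],
    [[0,0,-0.118],[-5.2,-21.3,-1.8],-1],
    [[0,0,-0.118],[-5.2,-21.3,-1.8],-1]
  ]
}}

```text
clock: 9.72
position: [0.5405, 0.0612, 0.042]
ee_rot: [0.122, 3.139, 0.001]
force: [0.9, 0.0, -0.3]
width: 0.521
gripper_force: 15.0
```

Request:
{"op": "drive_tool", "data": {
  "commands": [
    [[0,0,0],[0,0,0.15],-1],
    [[0,0,0],[0,0,0.15],-1],
    [[0,0,0],[0,0,0.15],0.35],
    [[0,0,0],[0,0,0.15],0.35],
    [[0,0,0],[0,0,0.15],0.35],
    [[0,0,0],[0,0,-1],0.35],
    [[0,0,0],[0,0,-13],0.35],
    [[0,0,0],[0,0,-13],0.35],
    [[0,0,0],[0,0,-13],0.35],
    [[0,0,0],[0,0,-13],0.35],
    [[0,0,0],[15.3,29.6,-13],1],
    [[0,0,0],[15.3,29.6,-13],1],
    [[0,0,0],[15.3,29.6,-13],1],
    [[0,0,0],[15.3,29.6,-13],1],
    [[0,0,0],[15.3,29.6,-13],1],
    [[0,0,0],[15.3,29.6,-13],1],
    [[0,0,0],[15.3,29.6,-13],1],
    [[0,0,0],[15.3,29.6,-13],1],
    [[0,0,0],[15.3,29.6,-13],1],
    [[0,0,0],[15.3,29.6,-13],1]
  ]
}}

```text
clock: 11.38
position: [0.4093, 0.3696, 0.1727]
ee_rot: [-0.116, -3.139, -0.003]
force: [0.3, -0.9, 0.8]
width: 0.999
gripper_force: 0.0
```

Run:
```python
from h import *
s=readout.observe(); print(s["position"],s["width"])
snap("top","t3.png",crop=(90,140,290,290),k=4)
snap("wrist","w3.png",k=1.55)
print(proj("wrist",[.412,.368,.052])*1.55, proj("top",[[.412,.368,.052],[.541,.061,.068]]))
```

```text
[0.40932128 0.36956435 0.17273776] 0.9987286361312252
[[396.88933716 285.55245207]] [[123.04065725 257.34323442]
 [227.97551444 216.55687724]]
```

View pics/t3.png

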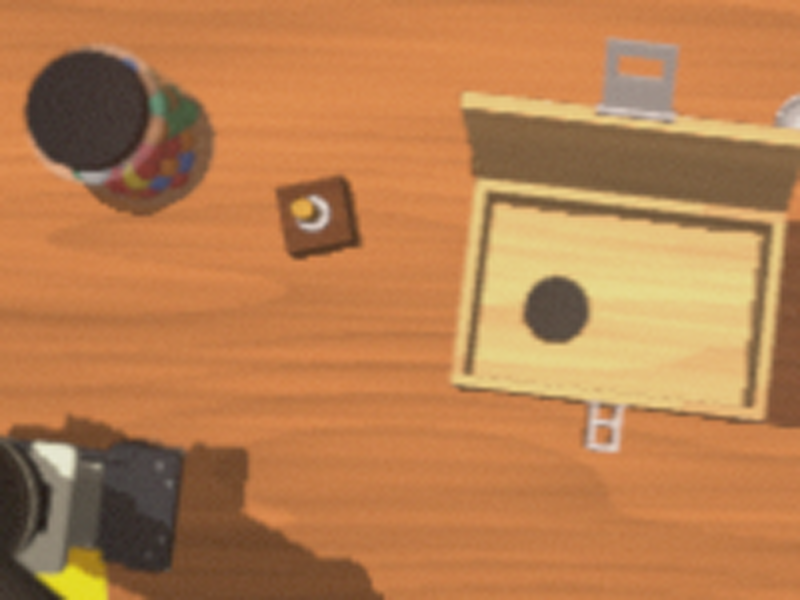

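Jar A stands in the chest at (557,309). Next is jar B.

Request:
{"op": "drive_tool", "data": {
  "commands": [
    [[0,0,0],[0,0,11],1],
    [[0,0,0],[0,0,11],1],
    [[0,0,0],[0,0,11],1],
    [[0,0,0],[0,0,15.1],1],
    [[0,0,0],[0,0,15.1],1],
    [[0,0,0],[0,0,15.1],1],
    [[0,0,0],[0,0,15.1],-1],
    [[0,0,0],[0,0,15.1],-1],
    [[0,0,0],[0,0,15.1],-1],
    [[0,0,0],[0,0,15.1],-1],
    [[0,0,0],[0,0,15.1],-1],
    [[0,0,0],[0,0,15.1],-1],
    [[0,0,0],[0,0,15.1],-1],
    [[0,0,0],[0,0,15.1],-1]
  ],
  "newtons": 15
}}

```text
clock: 12.65
position: [0.4117, 0.3672, 0.0212]
ee_rot: [0.125, 3.138, 0.002]
force: [-0.1, 0.8, 4.6]
width: 0.518
gripper_force: 15.0
```

```bash
sed -i 's/^C=.*/C=[0.54717,0.01435,-0.07986]/' h.py
python3 - <<'E'
from h import *
s=readout.observe(); z=s["position"][2]; print(s["position"],s["width"],s["gripper_force"])
R=down(np.pi+C[2]); t=ch(-.01,-.045,0)[:2]
for T in ([*t,.19],[*t,z+.016]): print(move(T,R))
E
```

```text
[0.41169037 0.36715703 0.0211867 ] 0.5176930398306409 15.000642389059067
(array([-15.32, -38.57, -16.91]), array([0.0011, 0.0006, 0.0002]))
(array([-15.31, -38.59,  -1.63]), array([0.0011, 0.0006, 0.0002]))
```

Request:
{"op": "drive_tool", "data": {
  "commands": [
    [[0,0,0],[0,0,-15],-1],
    [[0,0,0],[0,0,-15],-1],
    [[0,0,0],[0,0,-15],-1],
    [[0,0,0],[-15.3,-38.6,-15],-1],
    [[0,0,0],[-15.3,-38.6,-15],-1],
    [[0,0,0],[-15.3,-38.6,-15],-1],
    [[0,0,0],[-15.3,-38.6,-15],-1],
    [[0,0,0],[-15.3,-38.6,-15],-1],
    [[0,0,0],[-15.3,-38.6,-15],-1],
    [[0,0,0],[-15.3,-38.6,-15],-1],
    [[0,0,0],[-15.3,-38.6,-15],-1],
    [[0,0,0],[-15.3,-38.6,-15],-1],
    [[0,0,0],[-15.3,-38.6,-15],-1],
    [[0,0,0],[-15.3,-38.6,-15],-1],
    [[0,0,0],[-15.3,-38.6,-12],-1],
    [[0,0,0],[-15.3,-38.6,-8],-1],
    [[0,0,0],[-15.3,-38.6,-4],-1],
    [[0,0,0],[-15.3,-38.6,-2.2],-1],
    [[0,0,0],[-15.3,-38.6,-1.8],-1],
    [[0,0,0],[-15.3,-38.6,-1.8],-1]
  ]
}}

```text
clock: 14.32
position: [0.5312, -0.0304, 0.0372]
ee_rot: [-0.125, -3.135, 0.001]
force: [0.6, 0.4, -1.3]
width: 0.522
gripper_force: 15.0
```

Request:
{"op": "drive_tool", "data": {
  "commands": [
    [[0,0,0],[0,0,0],0.3],
    [[0,0,0],[0,0,0],0.3],
    [[0,0,0],[0,0,0],0.3],
    [[0,0,0],[0,0,-1],0.3],
    [[0,0,0],[0,0,-10],0.3],
    [[0,0,0],[0,0,-10],0.3],
    [[0,0,0],[0,0,-10],0.3],
    [[0,0,0],[8,0,-26],-1],
    [[0,0,0],[8,0,-26],-1],
    [[0,0,0],[8,0,-26],-1],
    [[0,0,0],[8,0,-26],-1],
    [[0,0,0],[8,0,-26],-1],
    [[0,0,0],[8,0,-26],-1],
    [[0,0,0],[8,0,-26],-1],
    [[0,0,0],[8,0,-26],-1]
  ]
}}

```text
clock: 15.57
position: [0.4532, -0.0243, 0.2982]
ee_rot: [-0.126, -3.139, 0.0]
force: [0.0, 0.5, -0.0]
width: 0.116
gripper_force: 0.0
```

Run:
```python
from h import *
s=readout.observe(); print(s["position"],s["width"],s["clock"])
snap("wrist","w4.png",k=1.55)
ci=info("wrist")
for X in [ch(-.099,0,.0605),ch(-.075,.113,.083),ch(-.075,-.113,.083)]: print(proj("wrist",X,ci)*1.55)
R=down(np.pi/2+C[2])
for T in (ch(-.02,.075,.33),ch(.155,.075,.33),ch(.155,.075,.195),ch(.055,.075,.195)): print(T,move(T,R))
```

```text
[ 0.45324442 -0.02432115  0.2981568 ] 0.1159338579635487 15.5667
[[445.79380841 242.46253046]]
[[582.79690222 275.14853478]]
[[313.51206052 275.11958867]]
[0.53321688 0.09070647 0.33      ] (array([-7.06, 12.1 , -3.24]), array([-1.2000e-03, -1.4000e-03,  1.5707e+00]))
[0.70765913 0.07674582 0.33      ] (array([-24.56,  12.11,  -3.27]), array([-1.2000e-03, -1.4000e-03,  1.5707e+00]))
[0.70765913 0.07674582 0.195     ] (array([-24.58,  12.1 ,  10.23]), array([-1.2000e-03, -1.4000e-03,  1.5707e+00]))
[0.60797784 0.08472333 0.195     ] (array([-14.58,  12.1 ,  10.25]), array([-1.2000e-03, -1.4000e-03,  1.5707e+00]))
```

View pics/w4.png

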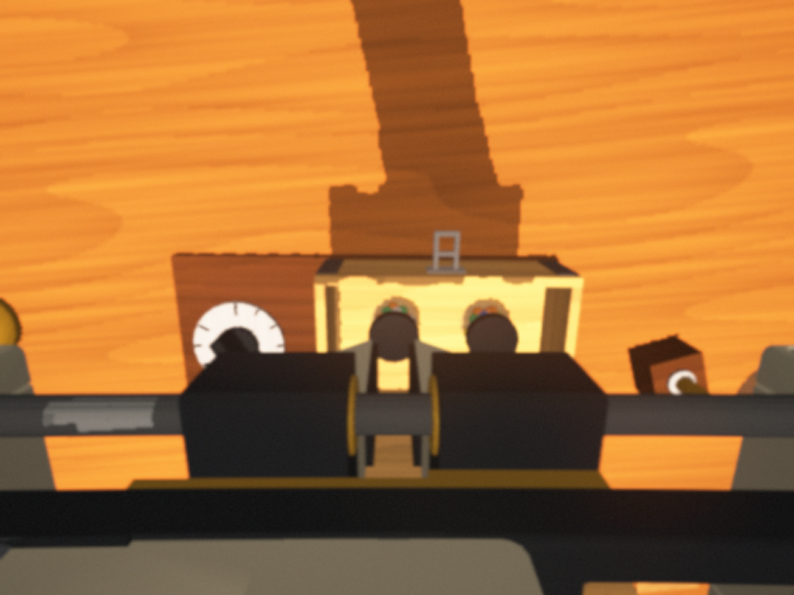

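Both jars stand upright in the chest at (395,335) and (492,335). The staple at (446,238) and the rim corners agree with the updated chest pose. Next I'll go behind the lid.

Request:
{"op": "drive_tool", "data": {
  "commands": [
    [[0,0,0.12],[0,5,-4],-1],
    [[0,0,0.24],[-3,9,-4],-1],
    [[0,0,1.571],[-24.6,12.1,-4],-1],
    [[0,0,1.571],[-24.6,12.1,-4],-1],
    [[0,0,1.571],[-24.6,12.1,-4],-1],
    [[0,0,1.571],[-24.6,12.1,-4],-1],
    [[0,0,1.571],[-24.6,12.1,-4],-1],
    [[0,0,1.571],[-24.6,12.1,-4],-1],
    [[0,0,1.571],[-24.6,12.1,-4],-1],
    [[0,0,1.571],[-24.6,12.1,-4],-1],
    [[0,0,1.571],[-24.6,12.1,-4],-1],
    [[0,0,1.571],[-24.6,12.1,-4],-1],
    [[0,0,1.571],[-24.6,12.1,-4],-1],
    [[0,0,1.571],[-24.6,12.1,-4],-1],
    [[0,0,1.571],[-24.6,12.1,-4],-1],
    [[0,0,1.571],[-24.6,12.1,10.2],-1],
    [[0,0,1.571],[-24.6,12.1,10.2],-1],
    [[0,0,1.571],[-24.6,12.1,10.2],-1],
    [[0,0,1.571],[-24.6,12.1,10.2],-1],
    [[0,0,1.571],[-24.6,12.1,10.2],-1]
  ]
}}

```text
clock: 17.28
position: [0.7051, 0.0759, 0.1901]
ee_rot: [-2.3, -2.131, 0.014]
force: [-0.2, 0.4, -0.8]
width: 0.007
gripper_force: 0.0
```

Request:
{"op": "drive_tool", "data": {
  "commands": [
    [[0,0,0],[0,-2,0],-1],
    [[0,0,0],[0,-3,0],-1],
    [[0,0,0],[0,-3.5,0],-1],
    [[0,0,0],[0,-4,0],-1],
    [[0,0,0],[0,-4.5,0],-1],
    [[0,0,0],[0,-5,0],-1],
    [[0,0,0],[0,-5.5,0],-1],
    [[0,0,0],[0,-6,0],-1],
    [[0,0,0],[0,-6.5,0],-1],
    [[0,0,0],[0,-7,0],-1],
    [[0,0,0],[0,-7.5,0],-1],
    [[0,0,0],[0,-8,0],-1],
    [[0,0,0],[0,-8.5,0],-1],
    [[0,0,0],[0,-9,0],-1],
    [[0,0,0],[0,-9.5,0],-1],
    [[0,0,0],[0,-9.5,0],-1],
    [[0,0,0],[0,-9.5,0],-1]
  ]
}}

```text
clock: 18.7
position: [0.6134, 0.0845, 0.1969]
ee_rot: [2.308, 2.131, 0.0]
force: [-0.1, -0.4, 0.2]
width: 0.004
gripper_force: 0.0
```

Run:
```python
from h import *
s=readout.observe(); print(s["position"],s["force"],s["clock"])
snap("scene","s1.png",crop=(170,90,370,240),k=4)
R=down(np.pi+C[2])
for T in (ch(.08,.075,.30),ch(-.06,.0,.18),ch(-.055,0,.115),ch(-.125,0,.115)): print(T,move(T,R))
```

```text
[0.61340742 0.08451792 0.19687191] [-0.13019661 -0.36126946  0.22723291] 18.7
[0.63289817 0.08272896 0.3       ] (array([ -0.02,   1.93, -10.31]), array([ 3.0000e-04,  3.0000e-04, -1.5711e+00]))
[0.48736123 0.01913651 0.18      ] (array([ -7.52, -12.07,   1.68]), array([ 3.0000e-04,  3.0000e-04, -1.5711e+00]))
[0.49234529 0.01873763 0.115     ] (array([ -7.52, -11.58,   8.18]), array([ 3.0000e-04,  3.0000e-04, -1.5711e+00]))
[0.42256839 0.02432189 0.115     ] (array([ -7.52, -18.58,   8.18]), array([ 3.0000e-04,  3.0000e-04, -1.5711e+00]))
```

View pics/s1.png

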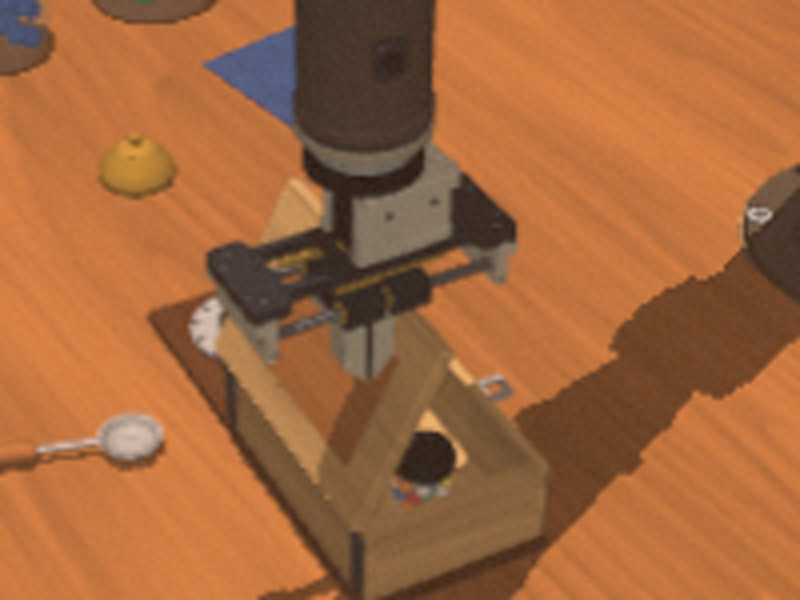

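The lid is falling, roughly half shut, and jar A is still upright. I'll raise the tool, turn it, and move over to behind the hasp.

Request:
{"op": "drive_tool", "data": {
  "commands": [
    [[0,0,0],[0,2,-12],-1],
    [[0,0,0],[0,2,-12],-1],
    [[0,0,0],[0,2,-12],-1],
    [[0,0,-0.12],[0,2,-12],-1],
    [[0,0,-0.24],[0,2,-12],-1],
    [[0,0,-0.36],[0,2,-12],-1],
    [[0,0,-0.48],[0,2,-12],-1],
    [[0,0,-0.6],[0,2,-12],-1],
    [[0,0,-1.571],[-7.5,-10.6,-12],-1],
    [[0,0,-1.571],[-7.5,-10.6,-12],-1],
    [[0,0,-1.571],[-7.5,-10.6,-12],-1],
    [[0,0,-1.571],[-7.5,-10.6,-12],-1],
    [[0,0,-1.571],[-7.5,-10.6,-12],-1],
    [[0,0,-1.571],[-7.5,-10.6,-12],-1],
    [[0,0,-1.571],[-7.5,-10.6,-12],-1],
    [[0,0,-1.571],[-7.5,-10.6,-12],-1],
    [[0,0,-1.571],[-7.5,-10.6,-12],-1],
    [[0,0,-1.571],[-7.5,-10.6,-12],-1]
  ]
}}

```text
clock: 20.25
position: [0.5021, 0.0181, 0.3167]
ee_rot: [0.131, 3.139, 0.0]
force: [0.1, -0.1, 0.2]
width: 0.005
gripper_force: 0.0
```

Run:
```python
from h import *
s=readout.observe(); print(s["position"],s["clock"])
snap("wrist","w5.png",k=1.55)
ci=info("wrist")
for X in [ch(-.08,.022,.092),ch(-.08,-.022,.092),ch(-.111,.022,.143),ch(-.111,-.022,.143),ch(-.099,0,.0605)]: print(proj("wrist",X,ci)*1.55)
R=down(np.pi+C[2])
for T in (ch(-.05,0,.115),ch(-.125,0,.115)): print(T,move(T,R))
```

```text
[0.5021284  0.01806399 0.31674491] 20.25
[[419.27282858 212.7841558 ]]
[[366.36958993 212.96613839]]
[[423.92391823 175.69702468]]
[[361.51815632 175.91517629]]
[[392.72853951 187.54917977]]
[0.49732936 0.01833876 0.115     ] (array([ 4.800e-01, -2.000e-02,  2.017e+01]), array([ 0.0002,  0.    , -0.0039]))
[0.42256839 0.02432189 0.115     ] (array([ 7.98, -0.05, 20.17]), array([ 0.0002,  0.    , -0.0039]))
```

View pics/w5.png

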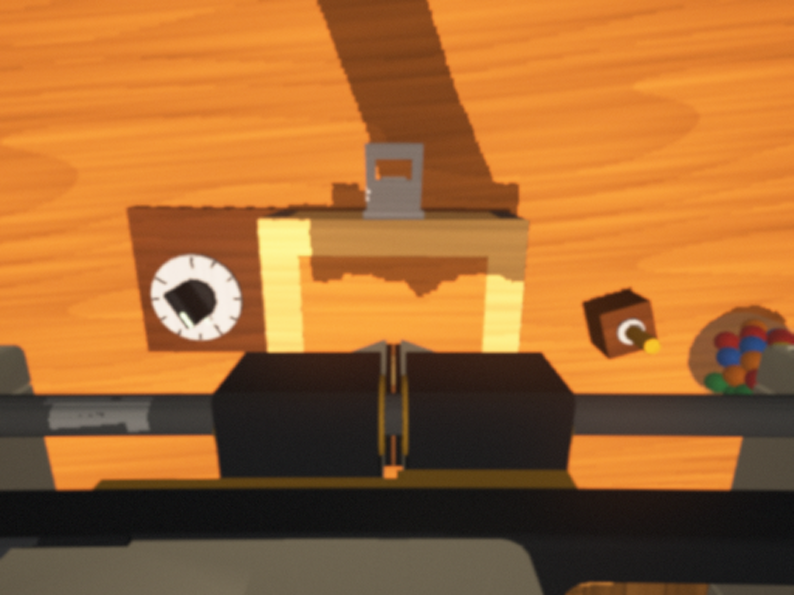

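The lid lies shut. The hasp sticks out to the front, flatter than its stop: hinge at (395,215), end at (395,143). The dial at (196,298) still points to day 5. I'll swing the hasp down from above.

Request:
{"op": "drive_tool", "data": {
  "commands": [
    [[0,0,0],[1.5,0,18.7],-1],
    [[0,0,0],[1.5,0,18.7],-1],
    [[0,0,0],[1.5,0,18.7],-1],
    [[0,0,0],[1.5,0,18.7],-1],
    [[0,0,0],[1.5,0,18.7],-1],
    [[0,0,0],[1.5,0,18.7],-1],
    [[0,0,0],[3,0,18.7],-1],
    [[0,0,0],[4.5,0,18.7],-1],
    [[0,0,0],[6.3,0,18.7],-1],
    [[0,0,0],[6.3,0,18.7],-1],
    [[0,0,0],[6.3,0,20],-1],
    [[0,0,0],[6.3,0,21],-1],
    [[0,0,0],[6.3,0,22],-1],
    [[0,0,0],[6.3,0,23],-1],
    [[0,0,0],[6.3,0,24],-1],
    [[0,0,0],[6.3,0,24.7],-1],
    [[0,0,0],[6.3,0,24.7],-1]
  ]
}}

```text
clock: 21.72
position: [0.4382, 0.0232, 0.0681]
ee_rot: [-0.125, -3.136, 0.0]
force: [-0.3, -0.3, 0.9]
width: 0.004
gripper_force: 0.0
```

Request:
{"op": "drive_tool", "data": {
  "commands": [
    [[0,0,0],[0,0,-3],-1],
    [[0,0,0],[0,0,-3],-1],
    [[0,0,0],[4.7,0,-3],-1],
    [[0,0,0],[4.7,0,-3],-1],
    [[0,0,0],[4.7,0,0],-1],
    [[0,0,0],[4.7,0,0],-1],
    [[0,0,0],[4.7,0,0],-1],
    [[0,0,0],[3,0,0],-1],
    [[0,0,0],[2,0,0],-1],
    [[0,0,0],[1,0,0],-1],
    [[0,0,0],[0,0,0],-1],
    [[0,0,0],[-0.7,0,0],-1],
    [[0,0,0],[-1.3,0,0],-1],
    [[0,0,0],[-1.7,0,0],-1],
    [[0,0,0],[-1.7,0,0],-1],
    [[0,0,0],[-1.7,0,0],-1]
  ]
}}

```text
clock: 23.05
position: [0.4562, 0.022, 0.0697]
ee_rot: [0.125, 3.139, 0.0]
force: [0.1, 0.5, 0.7]
width: 0.008
gripper_force: 0.0
```

Request:
{"op": "drive_tool", "data": {
  "commands": [
    [[0,0,0],[-0.2,0,0],-1],
    [[0,0,0],[-0.3,0,0],-1],
    [[0,0,0],[-0.4,0,0],-1],
    [[0,0,0],[-0.4,0,0],-1]
  ]
}}

```text
clock: 23.38
position: [0.4566, 0.0218, 0.0693]
ee_rot: [-0.124, -3.134, 0.002]
force: [-12.4, 2.5, 8.0]
width: 0.008
gripper_force: 5.8
```

Request:
{"op": "drive_tool", "data": {
  "commands": [
    [[0,0,0],[6,0,0],-1],
    [[0,0,0],[6,0,0],-1],
    [[0,0,0],[6,0,-16],0.2],
    [[0,0,0],[6,0,-16],0.2],
    [[0,0,0],[6,0,-16],0.2],
    [[0,0,0],[6,0,-16],0.2],
    [[0,0,0],[6,0,-16],0.2],
    [[0,0,0],[6,0,-16],0.2]
  ]
}}

```text
clock: 24.05
position: [0.4016, 0.0264, 0.2317]
ee_rot: [0.126, 3.134, -0.002]
force: [-0.5, -0.2, 0.6]
width: 0.388
gripper_force: 0.0
```

Run:
```python
from h import *
s=readout.observe(); print(s["position"],s["clock"])
snap("wrist","w6.png",k=1.55)
im=cv2.imread("pics/raw_w6.png")[80:330,130:430]; cv2.imwrite("pics/w6c.png",cv2.resize(im,None,fx=2.4,fy=2.4,interpolation=cv2.INTER_CUBIC))
ci=info("wrist")
for X in [ch(-.099,0,.0605),ch(-.11,.011,.0605),ch(-.11,-.011,.0605),ch(-.081,.022,.095),ch(-.082,.022,.032)]: print((proj("wrist",X,ci)-[130,80])*2.4)
```

```text
[0.40159992 0.02635657 0.23170332] 24.05
[[297.30506989 317.81040672]]
[[319.75762142 296.71467678]]
[[274.87289127 296.70581065]]
[[345.80682483 381.69993874]]
[[338.00189397 328.95637938]]
```

View pics/w6c.png

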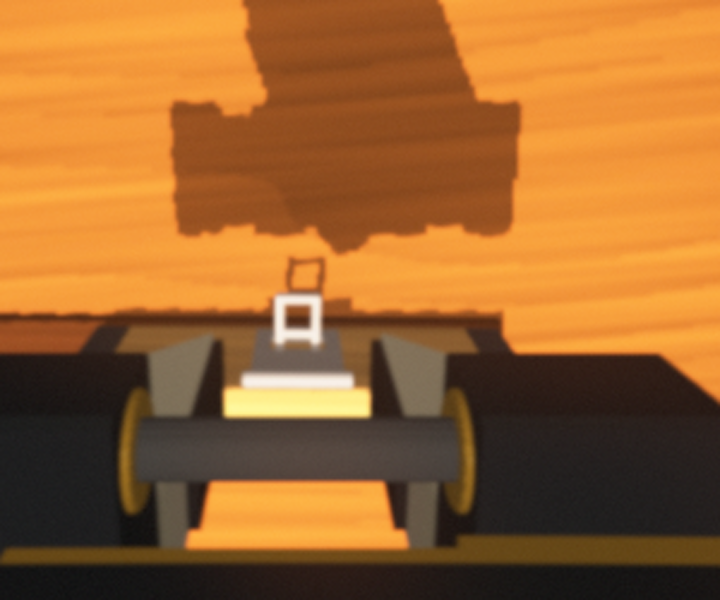

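The hasp hangs flat with the staple through its slot. The eye centre is at (298,316), against a predicted (297,318), so the chest pose holds to about 1 mm. Now the pin.

Run:
```python
from h import *
f=lambda c:(105+c[0]/3.3333,140+c[1]/3.3333)
print("bigjar",atz("top",f((33,92)),.172)+[.001,.002,0])
R=down(np.pi+C[2])
print(move([.6075,.2455,.2],R), move([.6075,.2455,.2],down(np.pi/2+C[2])))
```

```text
bigjar [0.66119431 0.37082401 0.172     ]
(array([-18.87,  23.54,   3.03]), array([-0.001 ,  0.0021, -0.0005])) (array([-18.87,  23.54,   3.03]), array([9.0000e-04, 2.4000e-03, 1.5703e+00]))
```

Run:
```python
from h import *
s=readout.observe(); K,R,t,k1=info("wrist")
cc=-R.T@t-np.array(s["position"])
for P,uv,z in [((.50213,.01806,.31674),(630,332),.049),((.50213,.01806,.31674),(653,347),.087),((.45324,-.02432,.29816),(682,382),.049)]:
    ci=(K,R,-R@(cc+P),k1); print(atz("wrist",np.array(uv)/1.55,z,ci))
print(move([.6075,.2455,.15],down(.6)))
```

```text
[0.607842   0.24463528 0.049     ]
[0.60808725 0.24639866 0.087     ]
[0.60732983 0.24560039 0.049     ]
(array([-18.86,  23.54,   8.03]), array([2.1000e-03, 2.1000e-03, 2.4612e+00]))
```

The pin is at (0.6077, 0.2455), the same from three sightings. I'll centre it with a light grip from one angle, then grip it firmly after turning, staying clear of the big jar.

Request:
{"op": "drive_tool", "data": {
  "commands": [
    [[0,0,2.461],[-18.9,23.5,3],0],
    [[0,0,2.461],[-18.9,23.5,3],0],
    [[0,0,2.461],[-18.9,23.5,3],0],
    [[0,0,2.461],[-18.9,23.5,3],0],
    [[0,0,2.461],[-18.9,23.5,3],0],
    [[0,0,2.461],[-18.9,23.5,3],0],
    [[0,0,2.461],[-18.9,23.5,3],0],
    [[0,0,2.461],[-18.9,23.5,3],0],
    [[0,0,2.461],[-18.9,23.5,3],0],
    [[0,0,2.461],[-18.9,23.5,3],0],
    [[0,0,2.461],[-18.9,23.5,3],0],
    [[0,0,2.461],[-18.9,23.5,3],0],
    [[0,0,2.461],[-18.9,23.5,3],0],
    [[0,0,2.461],[-18.9,23.5,3],0],
    [[0,0,2.461],[-18.9,23.5,3],0],
    [[0,0,2.461],[-18.9,23.5,3],0],
    [[0,0,2.461],[-18.9,23.5,3],0],
    [[0,0,2.461],[-18.9,23.5,3],0],
    [[0,0,2.461],[-18.9,23.5,3],0],
    [[0,0,2.461],[-18.9,23.5,3],0]
  ]
}}

```text
clock: 25.77
position: [0.6063, 0.2452, 0.1972]
ee_rot: [2.988, 0.965, -0.006]
force: [-0.4, 0.3, 0.6]
width: 0.502
gripper_force: 0.0
```

Run:
```python
from h import *
s=readout.observe(); print(s["position"],s["clock"],move([.6077,.2455,.053],down(.6)))
```

```text
[0.60631836 0.24524288 0.19717783] 25.7667 (array([ 0.18,  0.06, 14.42]), array([-0.    ,  0.0038,  0.0249]))
```

Request:
{"op": "drive_tool", "data": {
  "commands": [
    [[0,0,0],[0.1,0.05,10],0],
    [[0,0,0],[0.1,0.05,10],0],
    [[0,0,0],[0.1,0.05,10],0],
    [[0,0,0],[0.1,0.05,14.4],0],
    [[0,0,0],[0.1,0.05,14.4],0],
    [[0,0,0],[0.1,0.05,14.4],0],
    [[0,0,0],[0.1,0.05,14.4],-1],
    [[0,0,0],[0.1,0.05,14.4],-1],
    [[0,0,0],[0.1,0.05,14.4],-1],
    [[0,0,0],[0.1,0.05,14.4],-1],
    [[0,0,0],[0.1,0.05,14.4],-1],
    [[0,0,0],[0.1,0.05,14.4],-1]
  ],
  "newtons": 4
}}

```text
clock: 26.77
position: [0.6091, 0.246, 0.0569]
ee_rot: [-2.987, -0.974, -0.003]
force: [-0.8, -0.3, 6.2]
width: 0.175
gripper_force: 4.0
```

Request:
{"op": "drive_tool", "data": {
  "commands": [
    [[0,0,0],[0,0,0],-0.2],
    [[0,0,0],[0,0,0],-0.2],
    [[0,0,0],[0,0,0],-0.2],
    [[0,0,-0.87],[0,0,0],-0.2],
    [[0,0,-0.87],[0,0,0],-0.2],
    [[0,0,-0.87],[0,0,0],-0.2],
    [[0,0,-0.87],[0,0,0],-0.2],
    [[0,0,-0.87],[0,0,0],-0.2],
    [[0,0,-0.87],[0,0,0],-0.2],
    [[0,0,-0.87],[0,0,0],-0.2],
    [[0,0,-0.87],[0,0,0],-0.2],
    [[0,0,-0.87],[0,0,0],-0.2],
    [[0,0,-0.87],[0,0,0],-1],
    [[0,0,-0.87],[0,0,0],-1],
    [[0,0,-0.87],[0,0,0],-1],
    [[0,0,-0.87],[0,0,0],-1],
    [[0,0,-0.87],[0,0,0],-1],
    [[0,0,-0.87],[0,0,0],-1]
  ],
  "newtons": 20
}}

```text
clock: 28.27
position: [0.6084, 0.2459, 0.0557]
ee_rot: [2.298, 2.142, -0.0]
force: [-0.9, 0.2, -0.5]
width: 0.168
gripper_force: 20.0
```

Run:
```python
from h import *
s=readout.observe(); print(s["position"],s["width"],s["clock"])
R=down(np.pi+C[2])
p=s["position"]
for T in ([p[0],p[1],.15],ch(-.099,0,.15),ch(-.099,0,.12),ch(-.099,0,.0695)): print(T,move(T,R))
```

```text
[0.60841883 0.24585863 0.05573959] 0.1680257353222702 28.2667
[np.float64(0.6084188266633029), np.float64(0.24585862515346343), 0.15] (array([-0.  , -0.  , -9.43]), array([-0.    ,  0.    , -1.5614]))
[0.44848552 0.02224774 0.15      ] (array([-23.43, -14.38,  -9.42]), array([-0.    ,  0.    , -1.5614]))
[0.44848552 0.02224774 0.12      ] (array([-23.43, -14.38,  -6.42]), array([-0.    ,  0.    , -1.5614]))
[0.44848552 0.02224774 0.0695    ] (array([-23.43, -14.38,  -1.37]), array([-0.    ,  0.    , -1.5614]))
```

Request:
{"op": "drive_tool", "data": {
  "commands": [
    [[0,0,0],[0,0,-4],-1],
    [[0,0,0],[0,0,-11],-1],
    [[0,0,0],[0,0,-11],-1],
    [[0,0,0],[0,0,-11],-1],
    [[0,0,-1.561],[-23.4,-14.4,-11],-1],
    [[0,0,-1.561],[-23.4,-14.4,-11],-1],
    [[0,0,-1.561],[-23.4,-14.4,-11],-1],
    [[0,0,-1.561],[-23.4,-14.4,-11],-1],
    [[0,0,-1.561],[-23.4,-14.4,-11],-1],
    [[0,0,-1.561],[-23.4,-14.4,-11],-1],
    [[0,0,-1.561],[-23.4,-14.4,-11],-1],
    [[0,0,-1.561],[-23.4,-14.4,-11],-1],
    [[0,0,-1.561],[-23.4,-14.4,-11],-1],
    [[0,0,-1.561],[-23.4,-14.4,-11],-1],
    [[0,0,-1.561],[-23.4,-14.4,-11],-1],
    [[0,0,-1.561],[-23.4,-14.4,-11],-1],
    [[0,0,-1.561],[-23.4,-14.4,-11],-1],
    [[0,0,-1.561],[-23.4,-14.4,-7],-1],
    [[0,0,-1.561],[-23.4,-14.4,-6.4],-1],
    [[0,0,-1.561],[-23.4,-14.4,-6.4],-1]
  ]
}}

```text
clock: 29.93
position: [0.4464, 0.022, 0.118]
ee_rot: [-0.126, -3.134, 0.001]
force: [-0.2, 0.1, -0.4]
width: 0.164
gripper_force: 20.0
```

Run:
```python
from h import *
s=readout.observe(); print(s["position"],s["width"],s["clock"],move(ch(-.099,0,.0725),down(np.pi+C[2])))
p=np.array(s["position"]); cw=info("wrist"); ct=info("top"); cs=info("scene")
w=cams.get_image("wrist"); sc=cams.get_image("scene")
a=w[170:300,170:350]; 
tip=p-[0,0,.0447]; 
print("wrist tip,eye",(proj("wrist",[tip,ch(-.099,0,.0605)],cw)-[170,170])*3.3)
o=proj("scene",[tip,ch(-.099,0,.0605)],cs); x0,y0=(o[0]-50).astype(int); print("scene",(o-[x0,y0])*4.29+[0,0])
A=cv2.resize(a,(594,429),interpolation=cv2.INTER_CUBIC)
B=cv2.resize(sc[y0:y0+100,x0:x0+100],(429,429),interpolation=cv2.INTER_CUBIC)
cv2.imwrite("pics/ws7.png",cv2.resize(np.hstack([A,B]),None,fx=.78,fy=.78))
```

```text
[0.44644719 0.02199853 0.11802577] 0.16360503425829268 29.9333 (array([-0.22,  0.04,  4.55]), array([-0.0006, -0.0048, -0.0003]))
wrist tip,eye [[277.24809024 134.45824931]
 [278.88894904 124.11483728]]
scene [[217.73385572 217.92617958]
 [214.69202653 232.75962927]]
```

View pics/ws7.png

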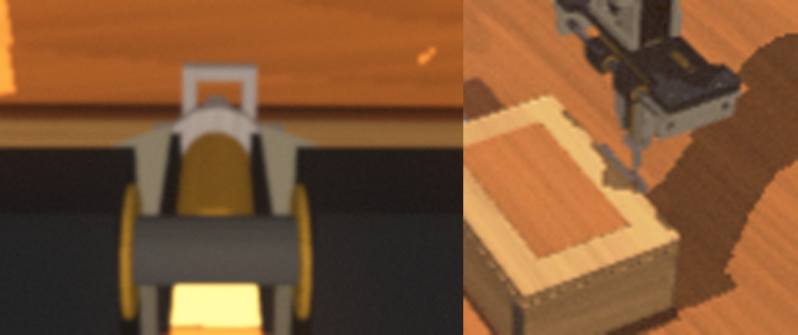

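The left half shows the eye loop at x 183–255, y from 66, with the pin tip entering it at about (215,100), so the pin is roughly 2 mm short of centre towards the front. I'll correct that and lower gently.

Request:
{"op": "drive_tool", "data": {
  "commands": [
    [[0,0,0],[-0.2,0.05,0],-1],
    [[0,0,0],[-0.2,0.05,0.5],-1],
    [[0,0,0],[-0.2,0.05,1],-1],
    [[0,0,0],[-0.2,0.05,1.4],-1],
    [[0,0,0],[-0.2,0.05,1.8],-1],
    [[0,0,0],[-0.2,0.05,2.1],-1],
    [[0,0,0],[-0.2,0.05,2.1],-1],
    [[0,0,0],[-0.2,0.05,2.1],-1]
  ]
}}

```text
clock: 30.7
position: [0.4503, 0.0228, 0.0985]
ee_rot: [-0.125, -3.139, -0.0]
force: [0.8, 0.6, -0.0]
width: 0.17
gripper_force: 20.0
```

Run:
```python
from h import *
s=readout.observe(); print(s["position"],s["force"],s["ft_torque"],move(ch(-.099,0,.0725),down(np.pi+C[2])))
```

```text
[0.45032293 0.02281233 0.09852825] [ 0.83233189  0.6411685  -0.03806268] [ 0.05874487 -0.1817653  -0.00371447] (array([ 0.18, -0.07,  2.6 ]), array([ 0.    , -0.0005, -0.    ]))
```

Request:
{"op": "drive_tool", "data": {
  "commands": [
    [[0,0,0],[0,0,0.4],-1],
    [[0,0,0],[0,0,0.8],-1],
    [[0,0,0],[0,0,1.2],-1],
    [[0,0,0],[0,0,1.6],-1],
    [[0,0,0],[0,0,2.0],-1],
    [[0,0,0],[0,0,2.4],-1],
    [[0,0,0],[0,0,2.4],-1]
  ]
}}

```text
clock: 31.28
position: [0.45, 0.0227, 0.0739]
ee_rot: [-0.125, -3.138, 0.0]
force: [-0.0, -0.1, 0.2]
width: 0.167
gripper_force: 20.0
```

Request:
{"op": "drive_tool", "data": {
  "commands": [
    [[0,0,0],[0,0,0.15],-1],
    [[0,0,0],[0,0,0.25],-1],
    [[0,0,0],[0,0,0.25],-1],
    [[0,0,0],[0,0,0.2],-0.2],
    [[0,0,0],[0,0,0.2],-0.2],
    [[0,0,0],[0,0,0.2],-0.2],
    [[0,0,0],[0,0,0.2],-0.2],
    [[0,0,0],[0,0,-1.5],-0.2],
    [[0,0,0],[0,0,-3],-0.2],
    [[0,0,0],[0,0,-5],-0.2],
    [[0,0,0],[0,0,-12],-0.2],
    [[0,0,0],[8,0,-18],-0.2],
    [[0,0,0],[8,0,-18],-0.2],
    [[0,0,0],[8,0,-18],-0.2],
    [[0,0,0],[8,0,-18],-0.2]
  ]
}}

```text
clock: 32.53
position: [0.3691, 0.0307, 0.2587]
ee_rot: [0.122, 3.134, -0.007]
force: [1.0, -0.2, 0.1]
width: 0.401
gripper_force: 0.0
```

Run:
```python
from h import *
s=readout.observe(); print(s["position"],s["clock"])
w=cams.get_image("wrist"); sc=cams.get_image("scene"); cw=info("wrist"); cs=info("scene")
e=ch(-.099,0,.0605)
x1,y1=map(int,proj("wrist",e,cw)[0]); x0,y0=map(int,proj("scene",e,cs)[0]); x1=min(max(x1,160),340); y1=min(max(y1,110),270)
A=cv2.resize(w[y1-110:y1+110,x1-160:x1+120],(480,377),interpolation=cv2.INTER_CUBIC)
B=cv2.resize(sc[y0-45:y0+45,x0-45:x0+30],(314,377),interpolation=cv2.INTER_CUBIC)
cv2.imwrite("pics/fin.png",np.hstack([A,B]))
f=480/280
print("collar,griptop exp:",(proj("wrist",[e+[0,0,.004],e+[0,0,.042]],cw)-[x1-160,y1-110])*f, (proj("scene",[e,e+[0,0,.042]],cs)-[x0-45,y0-45])*314/75+[480,0])
```

```text
[0.36910668 0.03065787 0.25873795] 32.5333
collar,griptop exp: [[274.50687651 191.82419079]
 [274.49870027 214.42798735]] [[668.58740118 189.47314247]
 [671.6112821  145.33739172]]
```

View pics/fin.png

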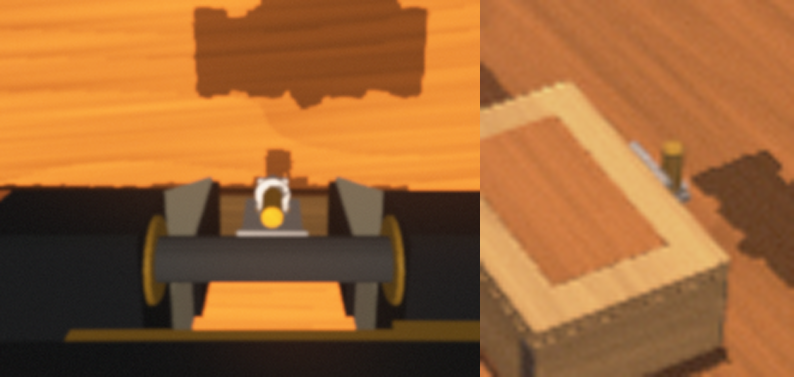

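The pin stands upright in the eye. Its collar is at (272,192) and its grip top at (272,215), both as predicted, and the scene view agrees with the top at (672,147). The lid is shut and the hasp is down.

```bash
python3 -c "
from h import *
print(job.sign_off())"
```

```text
the job is handed in; nothing more can be done
None
```

I packed both jars in the chest, shut the lid, swung the hasp over the staple, dropped the pin into the eye, set the dial to day 5, and handed the job in at about 33 s; the sign-off returned no verdict.

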